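Draw out the specimen tray with the hook

ROBOT

A 7-joint arm with a two-finger parallel gripper is mounted at the origin on the work surface. World frame = base frame: x ahead of the robot, y to its left, z up, the work surface at z = 0. Lengths are in m, angles in rad, forces in N, time in s.
With the tool pointing down it reaches from about 0.4 to 0.85 m from the base axis. Payload 10.4 kg.
Tool frame: the origin (TCP) lies on the centre line of the jaws, within the pads' length; the fingertips stand 25 mm ahead of it and the grasp point (between the pads) lies 6 mm ahead of it (robot.finger_overhang is the distance from the TCP to the fingertips, in m); z points along the fingers, y is the line along which they close (so a half turn about z gives the same grasp; the last joint's range is limited). The gripper opens to 87 mm and grips with 3 to 60 N. Pads are 19 mm wide; open, the fingers measure 117 mm over their backs; the gripper's body (75 mm by 190 mm) begins 51 mm behind the grasp point.
Start: joints at [1.085, 0.332, -0.065, 1.46, 0.022, 1.35, -0.088], TCP at [0.279, -0.559, 0.248] pointing down, gripper open.
Joint ranges: [-2.6, 2.6], [-0.5, 2.12], [-1.47, 1.34], [0.16, 2.42], [-1.27, 4.41], [0.06, 2.06], [-2.6, 2.6]. Speed limits (rad/s): [2.22, 2.22, 2.79, 2.79, 3.14, 3.14, 3.14].

INTERFACE

Orientations are given as [roll, pitch, yaw] about the fixed x, y, z axes, in that order (R = Rz(yaw) Ry(pitch) Rx(roll)).
In Python, from plant import robot gives the robot as it stands. The module is installed in compiled form; this text tells all that it offers.
- The arm moves only by the shell command python3 -m crank 'ROWS' [FORCE]. ROWS is a JSON object of lists of equal length, an entry for each row: "dp": the shift along the tool's x, y, z in m, a list of three; "turn": the turn about the tool's z in rad; "hand": the finger opening in m, from 0 to 0.087. In form: {"dp": [[tx, ty, tz], ...], "turn": [turn, ...], "hand": [hand, ...]}. A call has exactly 8 rows; each row is the pose to reach, as a shift and turn from the pose commanded when the call began, along the tool's axes at that moment; what a row does not reach only later rows make up. A row lasts 1/10 s, in which the tool goes at most 50 mm and 8.59 degrees, less where a joint would pass 70% of its speed; a pose out of reach is approached as far as the arm can. A call with a gripper value outside its range is refused whole. The fingers move at their own pace and stop on an object; FORCE is the grip in N (left out, the last holds). Time passes only in rows, so rows that repeat a pose let the fingers close, or fill a call up. It gives the time, the measured TCP pose, the force, the opening and the grip force at its end, in the units of the state.
- robot.state(): the state, without advancing time (a new reading comes with each control period).
- robot.snapshot(name): name is "scene" or "top" or "wrist"; returns (picture, depth): 420x560x3 uint8, blue, green, red; 420x560 float32, m along the optical axis (not along the pixel's ray), 0 where there is no reading.
- robot.get_calibration(name): a dict with "fx", "fy", "cx", "cy" (pixels), "extrinsics" (4x4, takes a point from world to camera coordinates); the wrist camera has in their place "mount" (4x4, takes a point from camera to tool coordinates, whose origin is the TCP and whose axes are the flange's). Camera axes: x right, y down, z forward; pixel columns grow to the right and rows downward; lengths in m; the calibration is good to about 2 mm. A picture is of the moment at which its call begins: read the wrist's pose just before it. get_calibration takes no time and is no camera call.
- robot.job_done(): hands the job in; it is judged then, once.
The state is a dict: "t": time; "q": joint angles; "joint_vel": joint speeds; "tau": joint torques, N m; "tcp_pos": TCP position; "tcp_rot": TCP orientation; "wrist_force": force on the tool from outside, world axes, zero at the start; "moment": the same for the moment, N m; "finger_gap": opening from 0.0 (shut) to 1.0 (fully open); "grip_force": force on a finger pad.
Only numpy, scipy, OpenCV 4.12 (cv2) and the standard library are available. Lean on these libraries where they do the work, as an engineer would, in place of code of your own. Each camera call takes 0.05 s, during which the arm holds its last target. There are 200 camera calls.

TASK

Pick up the hook tool from the mat, put its end down into the ring of the specimen tray and gently draw that tray out of the hood until you feel it meet its hidden stop, keeping a light steady pull (about 10 N) against the stop for one second to be sure it is fully out. Then unhook, leave the tray out and stand the hook back on the mat on its foot. Use only the hook on that tray, never yank or jab it (25 N at most), keep the specimens in it upright, and leave the knobbed tray and everything else alone.

Things in the scene. Friction and masses are not known exactly. Their poses are not given: they have to be found in the camera images.
- hood: Grey two-bay dry-store hood, 200 deep x 224 wide x 75 mm tall, fixed; top clear behind, opaque in front. Origin: middle of its underside; its -x is its front, the way the trays slide out. Bays at its y = +54 and -54 mm, front openings 84 mm wide; either tray may be in either. A clamped rigid stop for the trays hides under the opaque strip, set anew each time over 40 mm: find it by feel
- ring_tray: The tray to draw out: loose open aluminium tray 170 x 80 x 34 mm tall, 250-500 g, on the bench in a bay, 2 mm play each side. Origin: middle of its underside; -x is its front, with a lying steel ring. It drags with some 1 to 5 N until its side lugs meet the hidden rigid stop, with the tray origin somewhere between hood x = -79 and -119 mm
- eye (a point): Centre of the ring_tray's steel ring: ring lies level, inner diameter 14.4 mm, outer 26.4 mm, bar 6 mm thick, its centre 30 mm above the bench and 115 mm ahead (-x) of the tray's origin, 30 mm ahead of the tray's front wall. Open above, and free below down to the bench
- knob_tray: The other, same-sized tray, with a solid round knob (26 mm wide, no hole) where the first has its ring; to be left alone. Origin and axes as for ring_tray
- hook: Loose hook tool, 180 g, standing on its foot on the mat. Origin: middle of its underside; x points along its shaft to the hook end. Grey plastic handle 80 long x 18 wide (y), 36 mm tall, with a 34 mm wide, 4 mm thick foot under it; from its front a 7 mm steel shaft runs level at height 30 mm to x = 140 mm and there bends straight down, the round end 6 mm above the level of the foot's underside
- hook_tip (a point): Lowest point of the hook's down-turned end, 140 mm ahead of the hook's origin and 6 mm above its underside; this 7 mm thick end reaches 20 mm below the underside of the shaft
- hook_handle (a point): Point to grip, in the handle 12 mm ahead of the hook's origin and 26 mm above its underside; grip across the 18 mm width (hook's y)
- mat: Flat black rubber mat 240 x 160 x 3 mm fixed on the bench, on which the hook starts and ends. Origin: middle of its underside; x along its 240 mm side
- specimen1: Black resin specimen puck, 30 mm wide, 18 mm tall, loose in the ring_tray. Origin: middle of its underside
- specimen2: A second such puck in the ring_tray
- etchant_jar: Bystander: amber glass jar, 56 mm wide, 85 mm tall; origin middle of its underside
- wash_bottle: Bystander: white bottle, 60 mm wide, 150 mm tall; origin middle of its underside
- loupe: Bystander: black standing eyeglass loupe, 40 mm wide, 42 mm tall; origin middle of its underside
- dish: Bystander: shallow glass dish, 90 mm wide, 18 mm tall; origin middle of its underside
- slide_box: Bystander: flat white slide box 80x100x30 mm lying on the hood's clear top; origin middle of its underside
- driver: Bystander: screwdriver lying on the bench; origin at its middle
Not all that is in view belongs to the job. What is shaped like the hook but blue or purple is not meant.

How it is judged:
On the way, in this order (a step that is already met when the one before it is completed fails the run):
1. the hook's end is down inside the ring (horizontal distance between hook_tip and eye below 0.008 m and z of hook_tip in the frame of ring_tray below 0.026 m), for 0.1 s.
2. the tray is at its stop and the hook in its ring keeps a pull of 5 to 16 N on it (all of step 1 and (distance between ring_tray_lug and stop_block_a below 0.0145 m or distance between ring_tray_lug and stop_block_b below 0.0145 m) and contact force between hook and ring_tray between 5 and 16 N), for 0.7 s.
At the end, for the whole second after the job is handed in: The ring tray is out against its stop within 4 mm (lug and stop block centres under 14.5 mm apart; 10 at contact); the hook stands on its foot, upright within 0.15 rad, origin over the mat, underside under 8 mm high, at rest and not touching the tray ((distance between ring_tray_lug and stop_block_a below 0.0145 m or distance between ring_tray_lug and stop_block_b below 0.0145 m) and x of hook in the frame of mat between -0.12 and 0.12 m and y of hook in the frame of mat between -0.08 and 0.08 m and z of hook in the frame of mat below 0.008 m and angle between hook's own z axis and vertical below 0.15 rad and linear speed of each of hook, ring_tray below 0.02 m/s and contact force between hook and ring_tray below 0.1 N).
It fails at once if the hook loads the tray with more than 25 N (a yank or a hard jab) (contact force between hook and ring_tray above 25 N).
It fails at once if the fingers touch the ring tray (its ring included) with more than 1 N (contact force between the fingers and ring_tray above 1 N).
It fails at once if the knob tray is shifted by more than 10 mm (distance of knob_tray from where it was at the start of the episode above 0.01 m).
It fails at once if a specimen topples (angle between any of specimen1, specimen2's own z axis and vertical above 0.6 rad).
It fails at once if a bystander is shifted by more than 20 mm (distance of any of etchant_jar, wash_bottle, loupe, dish, slide_box, driver from where it was at the start of the episode above 0.02 m).
It also fails if it takes over 61 s, if anything falls off the work surface, if the arm or the gripper's body presses on something with over 40 N, if the wrist force passes 120 N, or if a joint passes its speed limit or range.

## Working session

There is one attempt and no reset: what is moved stays moved. The work goes in short steps, Python scripts to look and compute and a shell command to move; the robot and the scene stay as the last step left them, time stands still between calls to the robot, and variables do not carry over. Pictures are saved under pics/ and viewed, at most 10 in all, crops included, and the job is handed in when it is done.

```bash
mkdir -p pics; cat > h.py <<'E'
import numpy as np, cv2
from plant import robot
from scipy.spatial.transform import Rotation as R
def cam(name, st=None):
    c=robot.get_calibration(name)
    K=np.array([[c['fx'],0,c['cx']],[0,c['fy'],c['cy']],[0,0,1.]])
    if 'mount' in c:
        T=np.eye(4);T[:3,:3]=R.from_euler('xyz',st['tcp_rot']).as_matrix();T[:3,3]=st['tcp_pos']
        W=T@np.array(c['mount'])
    else: W=np.linalg.inv(np.array(c['extrinsics']))
    return K,W   # W cam->world
def onplane(K,W,uv,z):
    uv=np.atleast_2d(np.array(uv,float)); d=np.c_[uv,np.ones(len(uv))]@np.linalg.inv(K).T@W[:3,:3].T
    s=(z-W[2,3])/d[:,2]; return W[:3,3]+d*s[:,None]
def cloud(K,W,D):
    v,u=np.indices(D.shape); P=np.stack([(u-K[0,2])/K[0,0]*D,(v-K[1,2])/K[1,1]*D,D],-1)
    return P@W[:3,:3].T+W[:3,3]
def snap(name,tag):
    st=robot.state(); im,D=robot.snapshot(name); cv2.imwrite(f'pics/{tag}.png',im); np.save(f'pics/{tag}.npy',D)
    K,W=cam(name,st); np.savez(f'pics/{tag}_c.npz',K=K,W=W); return im,D,K,W
def load(tag):
    c=np.load(f'pics/{tag}_c.npz'); return cv2.imread(f'pics/{tag}.png'),np.load(f'pics/{tag}.npy'),c['K'],c['W']
E
python3 - <<'E'
from h import *
print(robot.state())
for n in('top','scene'):
    im,D,K,W=snap(n,n); print(n,K,W.round(3))
E
```

```text
{'t': 0.0, 'q': array([ 1.08541835,  0.33286614, -0.06468995,  1.46098498,  0.02164607,
        1.34989105, -0.08848677]), 'joint_vel': array([-0.00115257, -0.00151496, -0.00135919,  0.00152619, -0.00140235,
       -0.00042558, -0.00024413]), 'tau': array([ 3.01199321e-06, -6.23258686e+01,  2.49832054e-02, -3.89890301e+01,
       -6.12529577e-02,  3.98882374e-02,  1.55703947e-04]), 'tcp_pos': array([ 0.27883508, -0.55894272,  0.24673664]), 'tcp_rot': array([-3.14014436e+00,  1.17036707e-04,  4.62813831e-01]), 'wrist_force': array([-0.41384388, -0.25608886, -0.27109081]), 'moment': array([0.0005509 , 0.02659571, 0.04662178]), 'grip_force': 0.0, 'finger_gap': 1.0007917937251245}
top [[481.90739438   0.         272.85804363]
 [  0.         481.90739438 199.78721876]
 [  0.           0.           1.        ]] [[-2.200e-02 -9.880e-01  1.530e-01  3.890e-01]
 [-1.000e+00  2.200e-02 -1.000e-03 -1.480e-01]
 [-3.000e-03 -1.530e-01 -9.880e-01  1.418e+00]
 [ 0.000e+00  0.000e+00  0.000e+00  1.000e+00]]
scene [[449.62060982   0.         284.47197   ]
 [  0.         449.62060982 210.23333998]
 [  0.           0.           1.        ]] [[ 0.812  0.404 -0.421  1.018]
 [ 0.583 -0.55   0.598 -0.752]
 [ 0.01  -0.731 -0.682  0.759]
 [ 0.     0.     0.     1.   ]]
```

View pics/top.png

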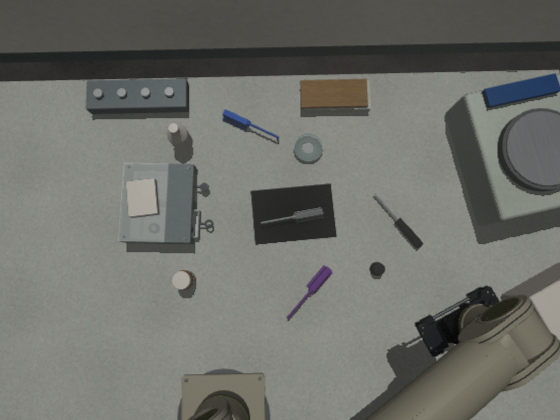

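View pics/scene.png

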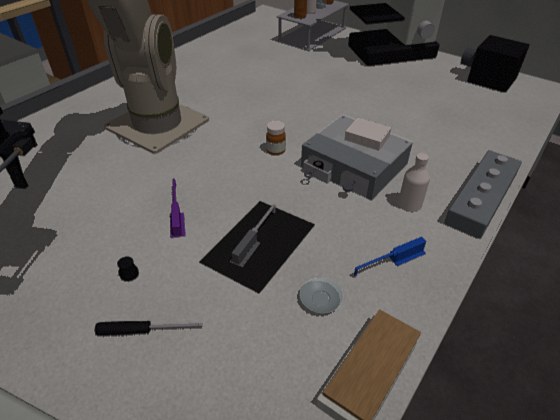

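```bash
python3 - <<'E'
from h import *
a,D,K,W=load('top'); b=load('scene')[0]
A=cv2.resize(a[155:255,110:345],None,fx=3.4,fy=3.4,interpolation=cv2.INTER_CUBIC)
B=cv2.resize(b[110:210,285:430],None,fx=2.5,fy=2.5,interpolation=cv2.INTER_CUBIC)
o=np.zeros((A.shape[0]+B.shape[0],A.shape[1],3),np.uint8);o[:A.shape[0]]=A;o[A.shape[0]:,:B.shape[1]]=B
cv2.imwrite('pics/crop1.png',cv2.convertScaleAbs(o,alpha=1.6))
for uv,z in (((262,221),.02),((310,214),.039),((208,226),.03),((203,188),.03),((182,281),.085),((293,213),.003)): print(uv,onplane(K,W,uv,z).round(3))
# hood top corners via depth
P=cloud(K,W,D)
m=((P[...,2]>.06)&(P[...,2]<.09)); m[:150]=0;m[255:]=0;m[:,:110]=0;m[:,200:]=0
q=P[m][:,:2].astype(np.float32); print(cv2.minAreaRect(q),len(q))
E
```

```text
(262, 221) [[ 0.543 -0.116  0.02 ]]
(310, 214) [[ 0.558 -0.255  0.039]]
(208, 226) [[0.531 0.04  0.03 ]]
(203, 188) [[0.643 0.054 0.03 ]]
(182, 281) [[0.376 0.104 0.085]]
(293, 213) [[ 0.567 -0.208  0.003]]
((0.5988138914108276, 0.18148072063922882), (0.2028103917837143, 0.22498266398906708), 87.58011627197266) 4564
```

View pics/crop1.png

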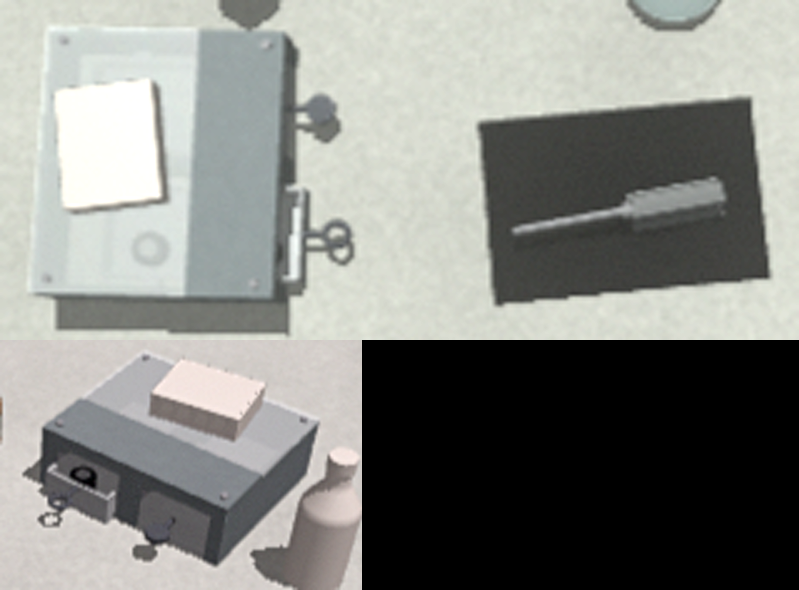

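```bash
cat >> h.py <<'E'
def togo(p,yaw=None):
    s=robot.state(); M=R.from_euler('xyz',s['tcp_rot']).as_matrix()
    print('t',round(s['t'],2),'pos',s['tcp_pos'].round(4),'rot',s['tcp_rot'].round(4),'F',s['wrist_force'].round(2),'q7',s['q'][6].round(2))
    print('dp',(M.T@(np.array(p)-s['tcp_pos'])).round(4), '' if yaw is None else ('turn',round(s['tcp_rot'][2]-yaw,4)))
E
python3 - <<'E'
from h import *
c=robot.get_calibration('wrist'); print({k:np.round(v,3) for k,v in c.items()})
togo((.557,-.243,.22),1.68)
E
```

```text
{'fx': np.float64(353.655), 'fy': np.float64(353.655), 'cx': np.float64(277.656), 'cy': np.float64(216.578), 'mount': array([[ 0.   , -0.961, -0.277,  0.077],
       [ 1.   ,  0.   ,  0.   ,  0.001],
       [-0.   , -0.277,  0.961, -0.137],
       [ 0.   ,  0.   ,  0.   ,  1.   ]])}
t 0.1 pos [ 0.2789 -0.559   0.2468] rot [-3.1403e+00  1.0000e-04  4.6280e-01] F [0.3  0.39 0.86] q7 -0.09
dp [ 0.3899 -0.1585  0.027 ] ('turn', np.float64(-1.2172))
```

```bash
python3 -m crank '{"dp":[[0.02,-0.01,0],[0.06,-0.025,0],[0.105,-0.045,0.005],[0.15,-0.06,0.01],[0.195,-0.08,0.015],[0.24,-0.1,0.02],[0.285,-0.115,0.025],[0.33,-0.134,0.027]],"turn":[-0.1,-0.22,-0.36,-0.5,-0.64,-0.78,-0.92,-1.06],"hand":[0.087,0.087,0.087,0.087,0.087,0.087,0.087,0.087]}' 20 && python3 -c "
from h import *
togo((.557,-.243,.22),1.68)"
```

```text
t: 0.9
tcp_pos: [0.5152, -0.2906, 0.2198]
tcp_rot: [-3.141, -0.0, 1.528]
wrist_force: [1.0, -0.2, 0.4]
finger_gap: 0.999
grip_force: 0.0
t 0.9 pos [ 0.5152 -0.2906  0.2198] rot [-3.1408e+00 -1.0000e-04  1.5281e+00] F [ 1.01 -0.18  0.42] q7 0.31
dp [ 0.0494  0.0397 -0.0002] ('turn', np.float64(-0.1519))
```

```bash
python3 -m crank '{"dp":[[0.012,0.01,0],[0.025,0.02,0],[0.037,0.03,0],[0.049,0.04,0],[0.049,0.04,0],[0.049,0.04,0],[0.049,0.04,0],[0.049,0.04,0]],"turn":[-0.04,-0.08,-0.12,-0.152,-0.152,-0.152,-0.152,-0.152],"hand":[0.087,0.087,0.087,0.087,0.087,0.087,0.087,0.087]}' && python3 -c "
from h import *
im,D,K,W=snap('wrist','w1')
P=cloud(K,W,D)
m=(P[...,2]>.012)&(P[...,2]<.055)&(P[...,0]>.48)&(P[...,0]<.63)&(P[...,1]>-.33)&(P[...,1]<-.08)
q=P[m]; print(len(q),q.min(0),q.max(0))
h=q[(q[:,2]>.034)]; print('handle',cv2.minAreaRect(h[:,:2].astype(np.float32)),np.median(h[:,2]))
s=q[(q[:,1]>h[:,1].max()+.01)]; print('shaft',cv2.fitLine(s[:,:2].astype(np.float32),2,0,.01,.01).ravel(),s[:,1].max(),np.median(s[:,2]))
print(cv2.fitLine(h[:,:2].astype(np.float32),2,0,.01,.01).ravel())
"
```

```text
t: 1.7
tcp_pos: [0.5563, -0.246, 0.2206]
tcp_rot: [-3.141, 0.0, 1.673]
wrist_force: [0.5, 0.1, -0.2]
finger_gap: 0.997
grip_force: 0.0
2650 [ 0.53466581 -0.29418846  0.01260744] [ 0.57462433 -0.11372985  0.04162812]
handle ((0.552211582660675, -0.20379593968391418), (0.017927175387740135, 0.18267369270324707), 9.244186401367188) 0.03856779696743812Traceback (most recent call last):
  File "<string>", line 8, in <module>
    s=q[(q[:,1]>h[:,1].max()+.01)]; print('shaft',cv2.fitLine(s[:,:2].astype(np.float32),2,0,.01,.01).ravel(),s[:,1].max(),np.median(s[:,2]))
                                                  ~~~~~~~~~~~^^^^^^^^^^^^^^^^^^^^^^^^^^^^^^^^^^^^^^^^
cv2.error: OpenCV(4.12.0) /io/opencv/modules/imgproc/src/linefit.cpp:50: error: (-215:Assertion failed) count > 0 in function 'fitLine2D_wods'
```

View pics/w1.png

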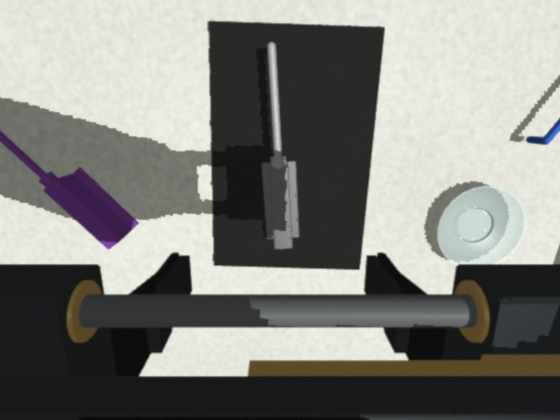

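```bash
python3 -c "
from h import *
im,D,K,W=load('w1')
P=cloud(K,W,D)
m=(P[...,2]>.012)&(P[...,2]<.055)&(P[...,0]>.48)&(P[...,0]<.63)&(P[...,1]>-.33)&(P[...,1]<-.08)
q=P[m]; h=q[(q[:,2]>.034)&(q[:,1]<-.225)]; s=q[(q[:,1]>-.2)&(q[:,2]>.03)]
for n,a in(('h',h),('s',s)):
    vx,vy,x,y=cv2.fitLine(a[:,:2].astype(np.float32),2,0,.001,.001).ravel(); print(n,len(a),np.arctan2(vy,vx),x,y,a.min(0),a.max(0),np.median(a[:,2]))
    print(cv2.minAreaRect(a[:,:2].astype(np.float32)))
tip=s[np.argsort(-s[:,1])[:15]].mean(0); print('tip',tip)
"
```

```text
h 1360 -1.403184 0.5609723 -0.2581485 [ 0.54687775 -0.29418846  0.03628892] [ 0.57462433 -0.22504976  0.04162812] 0.039175505002689126
((0.5611850619316101, -0.2589302659034729), (0.017927175387740135, 0.07095406204462051), 9.244186401367188)
s 855 -1.4091426 0.5443134 -0.15563849 [ 0.53466581 -0.1998966   0.0316159 ] [ 0.55427953 -0.11372985  0.03880707] 0.03621918312408601
((0.5444645881652832, -0.15681001543998718), (0.007012632675468922, 0.0874342992901802), 9.298803329467773)
tip [ 0.53782722 -0.11486224  0.03576235]
```

```bash
python3 -c "
from h import *
togo((.558,-.2434,.037),1.7325)"
```

```text
t 1.75 pos [ 0.5564 -0.2458  0.2206] rot [-3.1415e+00  4.0000e-04  1.6733e+00] F [-0.7   0.32 -1.04] q7 0.34
dp [0.0023 0.0019 0.1836] ('turn', np.float64(-0.0592))
```

```bash
python3 -m crank '{"dp":[[0.001,0.001,0.02],[0.002,0.002,0.05],[0.002,0.002,0.08],[0.002,0.002,0.11],[0.002,0.002,0.14],[0.002,0.002,0.165],[0.002,0.002,0.18],[0.002,0.002,0.183]],"turn":[-0.03,-0.055,-0.055,-0.055,-0.055,-0.055,-0.055,-0.055],"hand":[0.087,0.087,0.087,0.087,0.087,0.087,0.087,0.087]}' && python3 -m crank '{"dp":[[0,0,0],[0,0,0],[0,0,0],[0,0,0],[0,0,0],[0,0,0],[0,0,0],[0,0,0]],"turn":[0,0,0,0,0,0,0,0],"hand":[0.06,0.03,0.01,0.01,0.01,0.01,0.01,0.01]}' 30;python3 -c "
from h import *
togo((.558,-.2434,.037),1.7325)"
```

```text
t: 2.55
tcp_pos: [0.5575, -0.2428, 0.036]
tcp_rot: [-3.139, -0.001, 1.729]
wrist_force: [-0.5, 0.2, -0.3]
finger_gap: 1.0
grip_force: 0.0
t: 3.35
tcp_pos: [0.5586, -0.2428, 0.0376]
tcp_rot: [-3.142, 0.0, 1.73]
wrist_force: [0.6, 0.4, -0.6]
finger_gap: 0.355
grip_force: 0.0
t 3.35 pos [ 0.5586 -0.2428  0.0376] rot [-3.1416  0.      1.7298] F [ 0.57  0.44 -0.59] q7 0.32
dp [-0.0005 -0.0007  0.0006] ('turn', np.float64(-0.0027))
```

```bash
python3 -m crank '{"dp":[[0,0,0],[0,0,0],[0,0,0],[0,0,0],[0,0,0],[0,0,0],[0,0,0],[0,0,0]],"turn":[0,0,0,0,0,0,0,0],"hand":[0.008,0.008,0.008,0.008,0.008,0.008,0.008,0.008]}' 60; python3 -m crank '{"dp":[[0,0,-0.005],[0,0,-0.015],[0,0,-0.03],[0,0,-0.045],[0,0,-0.06],[0,0,-0.07],[0,0,-0.07],[0,0,-0.07]],"turn":[0,0,0,0,0,0,0,0],"hand":[0.008,0.008,0.008,0.008,0.008,0.008,0.008,0.008]}';python3 -c "
from h import *
togo((.558,-.2434,.037),1.7325)
im,D,K,W=snap('wrist','w2')
P=cloud(K,W,D)
m=(P[...,2]>.06)&(P[...,2]<.13)&(P[...,0]>.48)&(P[...,0]<.63)&(P[...,1]>-.2)&(P[...,1]<-.08)
s=P[m];print(len(s))
vx,vy,x,y=cv2.fitLine(s[:,:2].astype(np.float32),2,0,.001,.001).ravel();print(np.arctan2(vy,vx),x,y)
print('z slope',np.polyfit(s[:,1],s[:,2],1),'tip',s[np.argsort(-s[:,1])[:15]].mean(0),s[:,1].max())
"
```

```text
t: 4.15
tcp_pos: [0.5586, -0.2428, 0.0375]
tcp_rot: [-3.142, 0.0, 1.73]
wrist_force: [0.8, -0.2, 0.5]
finger_gap: 0.202
grip_force: 60.0
t: 4.95
tcp_pos: [0.5585, -0.2429, 0.1076]
tcp_rot: [3.142, 0.0, 1.73]
wrist_force: [-0.0, -0.2, -2.4]
finger_gap: 0.206
grip_force: 60.0
t 4.95 pos [ 0.5585 -0.2429  0.1076] rot [3.1415e+00 3.0000e-04 1.7297e+00] F [-0.   -0.2  -2.42] q7 0.35
dp [-0.0004 -0.0006  0.0706] ('turn', np.float64(-0.0028))
3622
-1.4104072 0.54614973 -0.16262734
z slope [-0.00167515  0.10577541] tip [ 0.54354215 -0.13001355  0.10469413] -0.1289458422592485
```

View pics/w2.png

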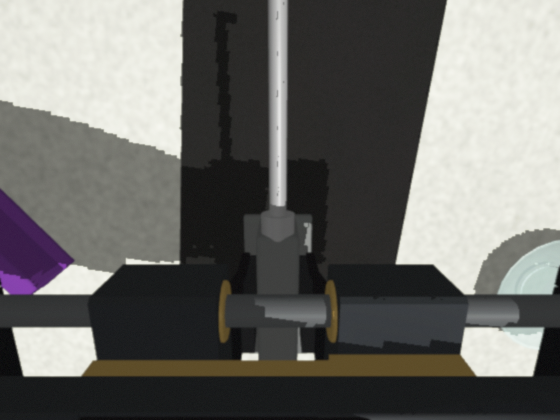

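```bash
python3 -c "
from h import *
im,D,K,W=load('top'); print(onplane(K,W,(209.1,224.1),.033))
togo((.563,-.061,.22),1.528)"
```

```text
[[0.53589857 0.03635473 0.033     ]]
t 5.0 pos [ 0.5582 -0.2428  0.107 ] rot [-3.1409e+00 -3.0000e-04  1.7297e+00] F [ 0.2  -0.25 -1.94] q7 0.35
dp [ 0.1788  0.0334 -0.113 ] ('turn', np.float64(0.2017))
```

```bash
python3 -m crank '{"dp":[[0,0,-0.02],[0.02,0.004,-0.05],[0.05,0.009,-0.08],[0.08,0.015,-0.1],[0.11,0.02,-0.113],[0.14,0.026,-0.113],[0.165,0.031,-0.113],[0.179,0.033,-0.113]],"turn":[0.02,0.05,0.08,0.11,0.14,0.17,0.19,0.202],"hand":[0.008,0.008,0.008,0.008,0.008,0.008,0.008,0.008]}';python3 -m crank '{"dp":[[0,0,0],[0,0,0],[0,0,0],[0,0,0],[0,0,0],[0,0,0],[0,0,0],[0,0,0]],"turn":[0,0,0,0,0,0,0,0],"hand":[0.008,0.008,0.008,0.008,0.008,0.008,0.008,0.008]}'; python3 -c "
from h import *
togo((.563,-.061,.22),1.528)
im,D,K,W=snap('wrist','w3')
P=cloud(K,W,D)
m=(P[...,2]>.024)&(P[...,2]<.04)&(P[...,0]>.5)&(P[...,0]<.575)&(P[...,1]>0)&(P[...,1]<.066)
ys,xs=np.where(m);print(len(xs),xs.min(),xs.max(),ys.min(),ys.max()); q=P[m]; print(q.min(0),q.max(0),cv2.minAreaRect(q[:,:2].astype(np.float32)))
cv2.imwrite('pics/w3b.png',cv2.convertScaleAbs(im,alpha=1.5))
"
```

```text
t: 5.8
tcp_pos: [0.5625, -0.0579, 0.2199]
tcp_rot: [-3.141, -0.001, 1.53]
wrist_force: [0.5, 0.4, -2.3]
finger_gap: 0.198
grip_force: 60.0
t: 6.6
tcp_pos: [0.5629, -0.0609, 0.2206]
tcp_rot: [3.141, 0.0, 1.528]
wrist_force: [-0.1, 0.5, -1.9]
finger_gap: 0.204
grip_force: 60.0
t 6.6 pos [ 0.5629 -0.0609  0.2206] rot [3.1415e+00 1.0000e-04 1.5277e+00] F [-0.08  0.52 -1.91] q7 -0.12
dp [-0.0001  0.0001  0.0006] ('turn', np.float64(-0.0003))
740 229 267 51 106
[0.52517307 0.02298963 0.02572228] [0.56015173 0.06599889 0.03520897] ((0.5417553782463074, 0.045737385749816895), (0.04635407030582428, 0.02911883220076561), 79.87163543701172)
```

View pics/w3b.png

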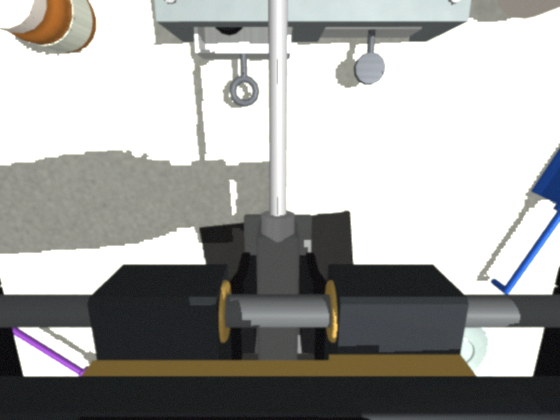

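```bash
python3 -c "
from h import *
im,D,K,W=load('w3')
P=cloud(K,W,D)
m=(P[...,2]>.022)&(P[...,2]<.042)&(P[...,0]>.5)&(P[...,0]<.56)&(P[...,1]>0)&(P[...,1]<.048)
n=np.zeros_like(m);n[76:115,225:270]=1;m&=n
ys,xs=np.where(m);c,r=cv2.minEnclosingCircle(np.c_[xs,ys].astype(np.float32));print(c,r,onplane(K,W,c,.033),'median z',np.median(P[m][:,2]))
q=P[m][:,:2].astype(np.float32);print(cv2.minEnclosingCircle(q))
# dark hole
e=cv2.fitEllipse(cv2.convexHull(np.c_[xs,ys].astype(np.int32)));print(e,onplane(K,W,e[0],.033))
# front wall top
m=(P[...,2]>.028)&(P[...,2]<.04)&(P[...,0]>.495)&(P[...,0]<.6)&(P[...,1]>.06)&(P[...,1]<.08)
ys,xs=np.where(m); q=P[m]; print(len(q),q.min(0),q.max(0)); l=cv2.fitLine(q[:,:2].astype(np.float32),2,0,.001,.001).ravel(); print(l,np.arctan2(l[1],l[0]))
# hood front top edge
m=(P[...,2]>.068)&(P[...,2]<.08)&(P[...,0]>.45)
ys,xs=np.where(m); pts=[]
for u in range(xs.min()+8,xs.max()-8,4):
    v=ys[xs==u]
    if len(v) and not(255<u<300): pts.append(P[v.max(),u,:2])
pts=np.array(pts,np.float32); l=cv2.fitLine(pts,1,0,.001,.001).ravel(); print('hood edge',l,np.arctan2(l[1],l[0]))
"
```

```text
(244.0, 90.5) 15.692455291748047 [[0.53857404 0.03582269 0.033     ]] median z 0.032854417401019576
((0.5381466746330261, 0.0357944518327713), 0.013082982040941715)
((243.74903869628906, 90.46418762207031), (29.432537078857422, 31.400453567504883), 164.0845184326172) [[0.53835859 0.03586121 0.033     ]]
634 [0.49955348 0.06023648 0.02812158] [0.59963808 0.07996237 0.03989907]
[0.9987018  0.0509376  0.54120946 0.06969234] 0.05095965
hood edge [ 0.99911124 -0.04215137  0.61448914  0.07718843] -0.042163856
```

```bash
python3 -c "
from h import *
togo((.5330,-.0916,.07),1.5287)"
```

```text
t 6.65 pos [ 0.5629 -0.0609  0.2206] rot [3.1415e+00 1.0000e-04 1.5278e+00] F [-0.01  0.43 -2.21] q7 -0.12
dp [-0.032  -0.0285  0.1506] ('turn', np.float64(-0.0009))
```

```bash
python3 -m crank '{"dp":[[-0.01,-0.01,0.02],[-0.02,-0.02,0.05],[-0.032,-0.0285,0.08],[-0.032,-0.0285,0.11],[-0.032,-0.0285,0.13],[-0.032,-0.0285,0.143],[-0.032,-0.0285,0.15],[-0.032,-0.0285,0.15]],"turn":[0,0,0,0,0,0,0,0],"hand":[0.008,0.008,0.008,0.008,0.008,0.008,0.008,0.008]}';python3 -m crank '{"dp":[[0,0,0],[0,0,0],[0,0,0],[0,0,0],[0,0,0],[0,0,0],[0,0,0],[0,0,0]],"turn":[0,0,0,0,0,0,0,0],"hand":[0.008,0.008,0.008,0.008,0.008,0.008,0.008,0.008]}'; python3 -c "
from h import *
togo((.5330,-.0916,.07),1.5287)
im,D,K,W=snap('scene','s2')
uv=lambda p:(K@((np.linalg.inv(W)@np.r_[p,1])[:3]))
for p in((.5384,.0358,.033),(.5384,.0358,.041)): a=uv(p);print(a[:2]/a[2])
c=im[150:210,270:350]
cv2.imwrite('pics/s2c.png',cv2.resize(cv2.convertScaleAbs(c,alpha=1.6),None,fx=8,fy=8,interpolation=cv2.INTER_CUBIC))
im,D,K,W=snap('wrist','w4')
"
```

```text
t: 7.45
tcp_pos: [0.533, -0.0915, 0.0703]
tcp_rot: [-3.141, -0.0, 1.528]
wrist_force: [0.4, 0.5, -1.7]
finger_gap: 0.207
grip_force: 60.0
t: 8.25
tcp_pos: [0.533, -0.0916, 0.0706]
tcp_rot: [3.142, 0.0, 1.528]
wrist_force: [-0.1, -0.6, -2.1]
finger_gap: 0.205
grip_force: 60.0
t 8.25 pos [ 0.533  -0.0916  0.0706] rot [3.1416e+00 1.0000e-04 1.5278e+00] F [-0.07 -0.58 -2.06] q7 -0.11
dp [ 0.     -0.      0.0006] ('turn', np.float64(-0.0009))
[308.69364424 173.31650457]
[308.83818718 170.88258611]
```

View pics/s2c.png

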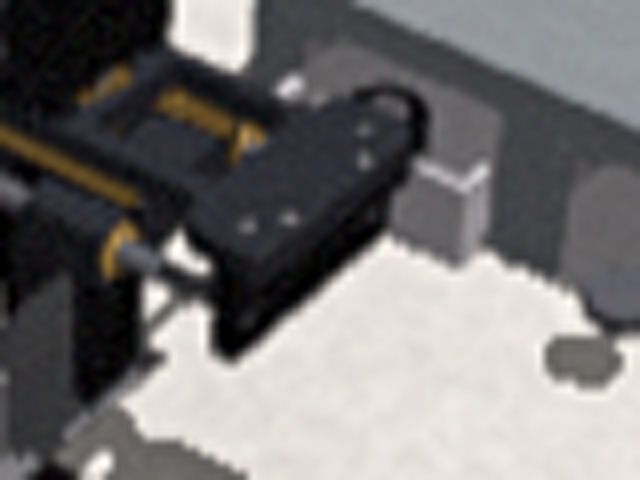

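The gripper hides the ring in the scene view (expected at crop (310,185)); I'll descend by feel.

```bash
python3 -m crank '{"dp":[[0,0,0.002],[0,0,0.004],[0,0,0.006],[0,0,0.007],[0,0,0.008],[0,0,0.009],[0,0,0.01],[0,0,0.01]],"turn":[0,0,0,0,0,0,0,0],"hand":[0.008,0.008,0.008,0.008,0.008,0.008,0.008,0.008]}';python3 -m crank '{"dp":[[0,0,0.0005],[0,0,0.001],[0,0,0.0015],[0,0,0.002],[0,0,0.0025],[0,0,0.003],[0,0,0.0035],[0,0,0.0035]],"turn":[0,0,0,0,0,0,0,0],"hand":[0.008,0.008,0.008,0.008,0.008,0.008,0.008,0.008]}'
```

```text
t: 9.15
tcp_pos: [0.5329, -0.0916, 0.0604]
tcp_rot: [-3.141, 0.0, 1.528]
wrist_force: [-0.3, 0.7, -2.2]
finger_gap: 0.202
grip_force: 60.0
t: 9.95
tcp_pos: [0.533, -0.0916, 0.057]
tcp_rot: [3.142, 0.0, 1.528]
wrist_force: [0.6, -0.2, -1.9]
finger_gap: 0.202
grip_force: 60.0
```

```bash
python3 -m crank '{"dp":[[0,0,0.001],[0,0,0.002],[0,0,0.0035],[0,0,0.005],[0,0,0.0065],[0,0,0.008],[0,0,0.0095],[0,0,0.0105]],"turn":[0,0,0,0,0,0,0,0],"hand":[0.008,0.008,0.008,0.008,0.008,0.008,0.008,0.008]}';python3 -m crank '{"dp":[[-0.0005,0,0],[-0.001,0,0],[-0.002,0,0],[-0.003,0,0],[-0.004,0,0],[-0.005,0,0],[-0.006,0,0],[-0.007,0,0]],"turn":[0,0,0,0,0,0,0,0],"hand":[0.008,0.008,0.008,0.008,0.008,0.008,0.008,0.008]}'
```

```text
t: 10.75
tcp_pos: [0.533, -0.0916, 0.0464]
tcp_rot: [-3.142, 0.0, 1.528]
wrist_force: [0.1, -0.5, -1.6]
finger_gap: 0.197
grip_force: 60.0
t: 11.55
tcp_pos: [0.5327, -0.0983, 0.0466]
tcp_rot: [3.142, -0.0, 1.528]
wrist_force: [0.6, 2.3, -1.5]
finger_gap: 0.204
grip_force: 60.0
```

```bash
python3 -m crank '{"dp":[[-0.001,0,0],[-0.003,0,0],[-0.006,0,0],[-0.009,0,0],[-0.012,0,0],[-0.015,0,0],[-0.018,0,0],[-0.02,0,0]],"turn":[0,0,0,0,0,0,0,0],"hand":[0.008,0.008,0.008,0.008,0.008,0.008,0.008,0.008]}';python3 -m crank '{"dp":[[-0.001,0,0],[-0.003,0,0],[-0.006,0,0],[-0.009,0,0],[-0.012,0,0],[-0.015,0,0],[-0.017,0,0],[-0.018,0,0]],"turn":[0,0,0,0,0,0,0,0],"hand":[0.008,0.008,0.008,0.008,0.008,0.008,0.008,0.008]}'
```

```text
t: 12.35
tcp_pos: [0.5318, -0.119, 0.0465]
tcp_rot: [3.142, 0.0, 1.528]
wrist_force: [0.1, 2.6, -1.2]
finger_gap: 0.201
grip_force: 60.0
t: 13.15
tcp_pos: [0.531, -0.1368, 0.0466]
tcp_rot: [3.142, 0.0, 1.528]
wrist_force: [-0.2, 2.7, -1.6]
finger_gap: 0.202
grip_force: 60.0
```

```bash
cat > chk.py <<'E'
from h import *
s=robot.state(); print(s['tcp_pos'].round(4),s['wrist_force'].round(2)); raise SystemExit(int(s['wrist_force'][1]>5))
E
python3 -m crank '{"dp":[[-0.0003,0,0],[-0.0006,0,0],[-0.0009,0,0],[-0.0012,0,0],[-0.0015,0,0],[-0.0018,0,0],[-0.002,0,0],[-0.002,0,0]],"turn":[0,0,0,0,0,0,0,0],"hand":[0.008,0.008,0.008,0.008,0.008,0.008,0.008,0.008]}'>/dev/null && python3 chk.py && python3 -m crank '{"dp":[[-0.0003,0,0],[-0.0006,0,0],[-0.0009,0,0],[-0.0012,0,0],[-0.0015,0,0],[-0.0018,0,0],[-0.002,0,0],[-0.002,0,0]],"turn":[0,0,0,0,0,0,0,0],"hand":[0.008,0.008,0.008,0.008,0.008,0.008,0.008,0.008]}'>/dev/null && python3 chk.py && python3 -m crank '{"dp":[[-0.0003,0,0],[-0.0006,0,0],[-0.0009,0,0],[-0.0012,0,0],[-0.0015,0,0],[-0.0018,0,0],[-0.002,0,0],[-0.002,0,0]],"turn":[0,0,0,0,0,0,0,0],"hand":[0.008,0.008,0.008,0.008,0.008,0.008,0.008,0.008]}'>/dev/null && python3 chk.py && python3 -m crank '{"dp":[[-0.0003,0,0],[-0.0006,0,0],[-0.0009,0,0],[-0.0012,0,0],[-0.0015,0,0],[-0.0018,0,0],[-0.002,0,0],[-0.002,0,0]],"turn":[0,0,0,0,0,0,0,0],"hand":[0.008,0.008,0.008,0.008,0.008,0.008,0.008,0.008]}'>/dev/null && python3 chk.py
```

```text
[ 0.531  -0.1386  0.0466] [ 1.39  2.99 -1.35]
[ 0.5309 -0.1406  0.0465] [ 1.02  1.96 -1.59]
[ 0.5308 -0.1425  0.0466] [ 0.3   2.43 -1.26]
[ 0.5307 -0.1446  0.0466] [ 0.79  2.83 -1.42]
```

```bash
python3 -m crank '{"dp":[[-0.0003,0,0],[-0.0006,0,0],[-0.0009,0,0],[-0.0012,0,0],[-0.0015,0,0],[-0.0018,0,0],[-0.002,0,0],[-0.002,0,0]],"turn":[0,0,0,0,0,0,0,0],"hand":[0.008,0.008,0.008,0.008,0.008,0.008,0.008,0.008]}'>/dev/null && python3 chk.py && python3 -m crank '{"dp":[[-0.0003,0,0],[-0.0006,0,0],[-0.0009,0,0],[-0.0012,0,0],[-0.0015,0,0],[-0.0018,0,0],[-0.002,0,0],[-0.002,0,0]],"turn":[0,0,0,0,0,0,0,0],"hand":[0.008,0.008,0.008,0.008,0.008,0.008,0.008,0.008]}'>/dev/null && python3 chk.py && python3 -m crank '{"dp":[[-0.0003,0,0],[-0.0006,0,0],[-0.0009,0,0],[-0.0012,0,0],[-0.0015,0,0],[-0.0018,0,0],[-0.002,0,0],[-0.002,0,0]],"turn":[0,0,0,0,0,0,0,0],"hand":[0.008,0.008,0.008,0.008,0.008,0.008,0.008,0.008]}'>/dev/null && python3 chk.py && python3 -m crank '{"dp":[[-0.0003,0,0],[-0.0006,0,0],[-0.0009,0,0],[-0.0012,0,0],[-0.0015,0,0],[-0.0018,0,0],[-0.002,0,0],[-0.002,0,0]],"turn":[0,0,0,0,0,0,0,0],"hand":[0.008,0.008,0.008,0.008,0.008,0.008,0.008,0.008]}'>/dev/null && python3 chk.py && python3 -m crank '{"dp":[[-0.0003,0,0],[-0.0006,0,0],[-0.0009,0,0],[-0.0012,0,0],[-0.0015,0,0],[-0.0018,0,0],[-0.002,0,0],[-0.002,0,0]],"turn":[0,0,0,0,0,0,0,0],"hand":[0.008,0.008,0.008,0.008,0.008,0.008,0.008,0.008]}'>/dev/null && python3 chk.py && python3 -m crank '{"dp":[[-0.0003,0,0],[-0.0006,0,0],[-0.0009,0,0],[-0.0012,0,0],[-0.0015,0,0],[-0.0018,0,0],[-0.002,0,0],[-0.002,0,0]],"turn":[0,0,0,0,0,0,0,0],"hand":[0.008,0.008,0.008,0.008,0.008,0.008,0.008,0.008]}'>/dev/null && python3 chk.py
```

```text
[ 0.5306 -0.1466  0.0466] [ 0.28  1.67 -1.83]
[ 0.5306 -0.1486  0.0466] [ 0.2   3.17 -1.66]
[ 0.5304 -0.1506  0.0465] [ 0.69  2.67 -2.24]
[ 0.5304 -0.1526  0.0466] [ 0.4   2.22 -1.39]
[ 0.5303 -0.1546  0.0466] [-0.37  2.86 -1.3 ]
[ 0.5302 -0.1566  0.0465] [ 0.01  1.81 -1.75]
```

```bash
python3 -m crank '{"dp":[[-0.0003,0,0],[-0.0006,0,0],[-0.0009,0,0],[-0.0012,0,0],[-0.0015,0,0],[-0.0018,0,0],[-0.002,0,0],[-0.002,0,0]],"turn":[0,0,0,0,0,0,0,0],"hand":[0.008,0.008,0.008,0.008,0.008,0.008,0.008,0.008]}'>/dev/null && python3 chk.py && python3 -m crank '{"dp":[[-0.0003,0,0],[-0.0006,0,0],[-0.0009,0,0],[-0.0012,0,0],[-0.0015,0,0],[-0.0018,0,0],[-0.002,0,0],[-0.002,0,0]],"turn":[0,0,0,0,0,0,0,0],"hand":[0.008,0.008,0.008,0.008,0.008,0.008,0.008,0.008]}'>/dev/null && python3 chk.py && python3 -m crank '{"dp":[[-0.0003,0,0],[-0.0006,0,0],[-0.0009,0,0],[-0.0012,0,0],[-0.0015,0,0],[-0.0018,0,0],[-0.002,0,0],[-0.002,0,0]],"turn":[0,0,0,0,0,0,0,0],"hand":[0.008,0.008,0.008,0.008,0.008,0.008,0.008,0.008]}'>/dev/null && python3 chk.py && python3 -m crank '{"dp":[[-0.0003,0,0],[-0.0006,0,0],[-0.0009,0,0],[-0.0012,0,0],[-0.0015,0,0],[-0.0018,0,0],[-0.002,0,0],[-0.002,0,0]],"turn":[0,0,0,0,0,0,0,0],"hand":[0.008,0.008,0.008,0.008,0.008,0.008,0.008,0.008]}'>/dev/null && python3 chk.py && python3 -m crank '{"dp":[[-0.0003,0,0],[-0.0006,0,0],[-0.0009,0,0],[-0.0012,0,0],[-0.0015,0,0],[-0.0018,0,0],[-0.002,0,0],[-0.002,0,0]],"turn":[0,0,0,0,0,0,0,0],"hand":[0.008,0.008,0.008,0.008,0.008,0.008,0.008,0.008]}'>/dev/null && python3 chk.py && python3 -m crank '{"dp":[[-0.0003,0,0],[-0.0006,0,0],[-0.0009,0,0],[-0.0012,0,0],[-0.0015,0,0],[-0.0018,0,0],[-0.002,0,0],[-0.002,0,0]],"turn":[0,0,0,0,0,0,0,0],"hand":[0.008,0.008,0.008,0.008,0.008,0.008,0.008,0.008]}'>/dev/null && python3 chk.py
```

```text
[ 0.5301 -0.1586  0.0466] [ 0.18  2.45 -1.13]
[ 0.53   -0.1606  0.0466] [-0.78  2.86 -2.15]
[ 0.5299 -0.1626  0.0465] [-0.95  2.64 -2.91]
[ 0.5299 -0.1646  0.0466] [ 0.46  2.5  -1.85]
[ 0.5298 -0.1666  0.0466] [-1.07  2.37 -1.12]
[ 0.5297 -0.1686  0.0466] [-0.47  2.81 -2.18]
```

```bash
python3 -m crank '{"dp":[[-0.0003,0,0],[-0.0006,0,0],[-0.0009,0,0],[-0.0012,0,0],[-0.0015,0,0],[-0.0018,0,0],[-0.002,0,0],[-0.002,0,0]],"turn":[0,0,0,0,0,0,0,0],"hand":[0.008,0.008,0.008,0.008,0.008,0.008,0.008,0.008]}'>/dev/null && python3 chk.py && python3 -m crank '{"dp":[[-0.0003,0,0],[-0.0006,0,0],[-0.0009,0,0],[-0.0012,0,0],[-0.0015,0,0],[-0.0018,0,0],[-0.002,0,0],[-0.002,0,0]],"turn":[0,0,0,0,0,0,0,0],"hand":[0.008,0.008,0.008,0.008,0.008,0.008,0.008,0.008]}'>/dev/null && python3 chk.py && python3 -m crank '{"dp":[[-0.0003,0,0],[-0.0006,0,0],[-0.0009,0,0],[-0.0012,0,0],[-0.0015,0,0],[-0.0018,0,0],[-0.002,0,0],[-0.002,0,0]],"turn":[0,0,0,0,0,0,0,0],"hand":[0.008,0.008,0.008,0.008,0.008,0.008,0.008,0.008]}'>/dev/null && python3 chk.py && python3 -m crank '{"dp":[[-0.0003,0,0],[-0.0006,0,0],[-0.0009,0,0],[-0.0012,0,0],[-0.0015,0,0],[-0.0018,0,0],[-0.002,0,0],[-0.002,0,0]],"turn":[0,0,0,0,0,0,0,0],"hand":[0.008,0.008,0.008,0.008,0.008,0.008,0.008,0.008]}'>/dev/null && python3 chk.py && python3 -m crank '{"dp":[[-0.0003,0,0],[-0.0006,0,0],[-0.0009,0,0],[-0.0012,0,0],[-0.0015,0,0],[-0.0018,0,0],[-0.002,0,0],[-0.002,0,0]],"turn":[0,0,0,0,0,0,0,0],"hand":[0.008,0.008,0.008,0.008,0.008,0.008,0.008,0.008]}'>/dev/null && python3 chk.py && python3 -m crank '{"dp":[[-0.0003,0,0],[-0.0006,0,0],[-0.0009,0,0],[-0.0012,0,0],[-0.0015,0,0],[-0.0018,0,0],[-0.002,0,0],[-0.002,0,0]],"turn":[0,0,0,0,0,0,0,0],"hand":[0.008,0.008,0.008,0.008,0.008,0.008,0.008,0.008]}'>/dev/null && python3 chk.py
```

```text
[ 0.5296 -0.1706  0.0466] [ 0.48  2.54 -2.06]
[ 0.5295 -0.1726  0.0466] [ 0.95  2.26 -1.6 ]
[ 0.5294 -0.1746  0.0466] [-0.54  3.09 -2.31]
[ 0.5294 -0.1764  0.0465] [ 0.43  2.64 -1.39]
[ 0.5297 -0.177   0.0465] [ 2.45  8.05 -2.73]
```

```bash
python3 -m crank '{"dp":[[-0.0002,0,0],[-0.0004,0,0],[-0.0004,0,0],[-0.0004,0,0],[-0.0004,0,0],[-0.0004,0,0],[-0.0004,0,0],[-0.0004,0,0]],"turn":[0,0,0,0,0,0,0,0],"hand":[0.008,0.008,0.008,0.008,0.008,0.008,0.008,0.008]}' >/dev/null; python3 chk.py; python3 -m crank '{"dp":[[0,0,0],[0,0,0],[0,0,0],[0,0,0],[0,0,0],[0,0,0],[0,0,0],[0,0,0]],"turn":[0,0,0,0,0,0,0,0],"hand":[0.008,0.008,0.008,0.008,0.008,0.008,0.008,0.008]}' >/dev/null; python3 chk.py; python3 -m crank '{"dp":[[0,0,0],[0,0,0],[0,0,0],[0,0,0],[0,0,0],[0,0,0],[0,0,0],[0,0,0]],"turn":[0,0,0,0,0,0,0,0],"hand":[0.008,0.008,0.008,0.008,0.008,0.008,0.008,0.008]}' ; python3 chk.py
```

```text
[ 0.5298 -0.1771  0.0465] [ 1.39  9.41 -2.19]
[ 0.5298 -0.1771  0.0465] [ 2.2   8.38 -2.25]
t: 32.35
tcp_pos: [0.5298, -0.1771, 0.0465]
tcp_rot: [3.141, -0.002, 1.529]
wrist_force: [1.5, 9.7, -3.0]
finger_gap: 0.206
grip_force: 60.0
[ 0.5298 -0.1771  0.0465] [ 1.47  9.68 -2.99]
```

```bash
python3 -m crank '{"dp":[[0.001,0,0],[0.002,0,0],[0.003,0,0],[0.004,0,0],[0.005,0,0],[0.005,0,0],[0.005,0,0],[0.005,0,0]],"turn":[0,0,0,0,0,0,0,0],"hand":[0.008,0.008,0.008,0.008,0.008,0.008,0.008,0.008]}' && python3 -m crank '{"dp":[[0,0,-0.001],[0,0,-0.002],[0,0,-0.004],[0,0,-0.006],[0,0,-0.008],[0,0,-0.01],[0,0,-0.012],[0,0,-0.014]],"turn":[0,0,0,0,0,0,0,0],"hand":[0.008,0.008,0.008,0.008,0.008,0.008,0.008,0.008]}'
```

```text
t: 33.15
tcp_pos: [0.5294, -0.1741, 0.0466]
tcp_rot: [3.142, 0.0, 1.528]
wrist_force: [-0.7, -0.3, -1.3]
finger_gap: 0.202
grip_force: 60.0
t: 33.95
tcp_pos: [0.5295, -0.1739, 0.0608]
tcp_rot: [3.142, 0.0, 1.528]
wrist_force: [-0.2, -0.1, -1.9]
finger_gap: 0.204
grip_force: 60.0
```

```bash
python3 -m crank '{"dp":[[0,0,-0.01],[0,0,-0.025],[0,0,-0.04],[-0.005,0.001,-0.05],[-0.015,0.006,-0.055],[-0.03,0.012,-0.055],[-0.045,0.02,-0.055],[-0.06,0.025,-0.055]],"turn":[0,0,0,-0.02,-0.06,-0.1,-0.14,-0.18],"hand":[0.008,0.008,0.008,0.008,0.008,0.008,0.008,0.008]}' && python3 -c "
from h import *
togo((.5585,-.2428,.0376),1.73)"
```

```text
t: 34.75
tcp_pos: [0.5527, -0.2356, 0.1173]
tcp_rot: [3.14, 0.001, 1.71]
wrist_force: [0.3, 0.5, -1.6]
finger_gap: 0.199
grip_force: 60.0
t 34.75 pos [ 0.5527 -0.2356  0.1173] rot [3.1400e+00 1.0000e-03 1.7096e+00] F [ 0.33  0.52 -1.58] q7 0.32
dp [-0.0078  0.0046  0.0797] ('turn', np.float64(-0.0204))
```

```bash
python3 -m crank '{"dp":[[-0.003,0.002,0.01],[-0.006,0.004,0.025],[-0.008,0.0046,0.04],[-0.008,0.0046,0.052],[-0.008,0.0046,0.06],[-0.008,0.0046,0.065],[-0.008,0.0046,0.07],[-0.008,0.0046,0.07]],"turn":[-0.01,-0.02,-0.02,-0.02,-0.02,-0.02,-0.02,-0.02],"hand":[0.008,0.008,0.008,0.008,0.008,0.008,0.008,0.008]}' && python3 -c "
from h import *
im,D,K,W=snap('wrist','w5')
P=cloud(K,W,D)
m=(P[...,2]>.035)&(P[...,2]<.06)&(P[...,0]>.48)&(P[...,0]<.63)&(P[...,1]>-.19)&(P[...,1]<-.08)
s=P[m];print(len(s),'z slope',np.polyfit(s[:,1],s[:,2],1)[0],np.median(s[:,2]))
togo((.5585,-.2428,.0376),1.73)"
```

```text
t: 35.55
tcp_pos: [0.5573, -0.242, 0.0451]
tcp_rot: [-3.141, -0.0, 1.728]
wrist_force: [-0.6, 0.0, -1.2]
finger_gap: 0.202
grip_force: 60.0
3218 z slope -0.00010243033219804127 0.04376710469789043
t 35.6 pos [ 0.5576 -0.2422  0.0456] rot [3.1415e+00 1.0000e-04 1.7279e+00] F [-0.8   0.04 -1.82] q7 0.31
dp [-0.0008  0.0008  0.008 ] ('turn', np.float64(-0.0021))
```

Level. Lower to the mat slowly, then release and back off upward.

```bash
python3 -m crank '{"dp":[[0,0,0.002],[0,0,0.004],[0,0,0.005],[0,0,0.006],[0,0,0.007],[0,0,0.0075],[0,0,0.008],[0,0,0.008]],"turn":[0,0,0,0,0,0,0,0],"hand":[0.008,0.008,0.008,0.008,0.008,0.008,0.008,0.008]}' && python3 -m crank '{"dp":[[0,0,0],[0,0,0],[0,0,0],[0,0,0],[0,0,0],[0,0,0],[0,0,0],[0,0,0]],"turn":[0,0,0,0,0,0,0,0],"hand":[0.02,0.025,0.03,0.04,0.05,0.05,0.05,0.05]}' 20
```

```text
t: 36.4
tcp_pos: [0.5575, -0.2422, 0.0376]
tcp_rot: [3.142, 0.0, 1.728]
wrist_force: [0.0, 0.2, -1.6]
finger_gap: 0.202
grip_force: 60.0
t: 37.2
tcp_pos: [0.5575, -0.2422, 0.0376]
tcp_rot: [3.142, 0.0, 1.728]
wrist_force: [-0.4, -0.2, -0.5]
finger_gap: 0.566
grip_force: 0.0
```

```bash
python3 -m crank '{"dp":[[0,0,-0.005],[0,0,-0.02],[0,0,-0.05],[0,0,-0.08],[0,0,-0.11],[0,0,-0.14],[0,0,-0.17],[0,0,-0.19]],"turn":[0,0,0,0,0,0,0,0],"hand":[0.05,0.05,0.05,0.05,0.05,0.05,0.05,0.05]}' && python3 -m crank '{"dp":[[0,0,0],[0,0,0],[0,0,0],[0,0,0],[0,0,0],[0,0,0],[0,0,0],[0,0,0]],"turn":[0,0,0,0,0,0,0,0],"hand":[0.05,0.05,0.05,0.05,0.05,0.05,0.05,0.05]}' && python3 -c "
from h import *
im,D,K,W=snap('wrist','w6')
cv2.imwrite('pics/w6b.png',cv2.convertScaleAbs(im,alpha=1.4))
P=cloud(K,W,D)
m=(P[...,2]>.025)&(P[...,2]<.055)&(P[...,0]>.48)&(P[...,0]<.63)&(P[...,1]>-.33)&(P[...,1]<-.09)
q=P[m];print(cv2.minAreaRect(q[:,:2].astype(np.float32)),q.max(0)); s=q[q[:,1]>-.2]; print(np.polyfit(s[:,1],s[:,2],1)[0],np.median(s[:,2]))
"
```

```text
t: 38.0
tcp_pos: [0.5581, -0.2422, 0.2316]
tcp_rot: [3.139, 0.002, 1.728]
wrist_force: [0.6, -0.5, -0.3]
finger_gap: 0.576
grip_force: 0.0
t: 38.8
tcp_pos: [0.5575, -0.2422, 0.2275]
tcp_rot: [-3.141, -0.0, 1.728]
wrist_force: [-0.4, -0.1, 0.4]
finger_gap: 0.573
grip_force: 0.0
((0.5517039895057678, -0.2028515338897705), (0.01798652857542038, 0.1824943572282791), 9.015178680419922) [ 0.57429601 -0.11265765  0.04134125]
0.00048279829042940643 0.03605452272856152
```

View pics/w6b.png

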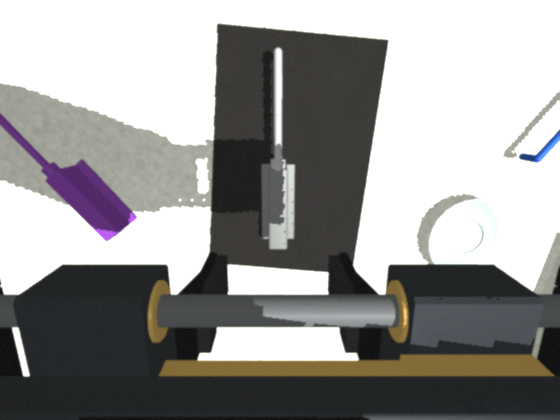

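The hook stands level on the mat (handle around pixel (278,205), tip around (278,50)), and the tray was left at its stop.

```bash
python3 -c "
from plant import robot
print(robot.job_done())"
```

```text
the job is handed in; nothing more can be done
None
```

I drew the ring tray out to its stop and held it there at about 9 to 10 N for over 2 s, then unhooked it and stood the hook back on the mat; the job is handed in, but no verdict came back, and I did not look at the tray or specimens again after unhooking.

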